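# Tilt check of a clotting tube from the incubator

### The arm

A 6-joint arm with a two-finger parallel gripper is mounted at the origin on the work surface. World frame = base frame: x ahead of the robot, y to its left, z up, the work surface at z = 0. Lengths are in m, angles in rad, forces in N, time in s.
With the tool pointing down it reaches from about 0.375 to 0.975 m from the base axis. Payload 3.8 kg.
Tool frame: the origin (TCP) lies at the very end of the fingers, on their centre line; the grasp point (between the pads) lies 19 mm behind it; z points along the fingers, y is the line along which they close (so a half turn about z gives the same grasp; the last joint's range is limited). The gripper opens to 85 mm and grips with 20 to 120 N. Pads are 22 mm wide; open, the fingers measure 114 mm over their backs; the gripper's body (76 mm by 85 mm) begins 54 mm behind the grasp point. The pads swing forward as they close: fully open they stand 13 mm farther back than shut.
Start: joints at [1.3, 0.264, 1.604, -0, 1.274, -0.037], TCP at [0.156, 0.657, 0.231] pointing down, gripper open.
Joint ranges: [-2.63, 2.63], [-0.94, 2.18], [0.31, 2.57], [-1.31, 4.45], [0, 2.66], [-2.55, 2.55]. Speed limits (rad/s): [2.57, 2.57, 3.14, 3.14, 3.14, 3.14].

### API

Orientations are given as [roll, pitch, yaw] about the fixed x, y, z axes, in that order (R = Rz(yaw) Ry(pitch) Rx(roll)).
In Python, from plant import * gives the robot as it stands.
- The arm moves only by the shell command python3 -m handwheel 'ROWS' [FORCE]. ROWS is JSON, a list of rows, each a list of 3 entries, a list of its own where there are three numbers: the opening, from 0 (shut) to 1 (fully open), then the shift along the world's x, y, z in m, then the turn, a rotation vector about the world's x, y, z in degrees. In form: [[claw, [x, y, z], [wx, wy, wz]], ...]. A call has 1 to 8 rows; each row is the pose to reach, as a shift and turn from the pose commanded when the call began; what a row does not reach only later rows make up. A row lasts 1/8 s, in which the tool goes at most 62.5 mm and 10.7 degrees, less where a joint would pass 70% of its speed; a pose out of reach is approached as far as the arm can. A call with a gripper value outside its range is refused whole. The fingers move at their own pace and stop on an object; FORCE is the grip in N (left out, the last holds). Time passes only in rows, so rows that repeat a pose let the fingers close. It gives the time, the measured TCP pose, the force, the opening and the grip force at its end, in the units of the state.
- get_obs(): the state, without advancing time (a new reading comes with each control period).
- snapshot(name): name is "scene" or "top" or "wrist"; returns the picture (480x640x3 uint8, red, green, blue); there is no depth.
- camera_model(name): a dict with "K" (3x3 intrinsics, pixels), "rvec" (rotation vector, rad) and "tvec" (3), from world to camera coordinates, as OpenCV has them. Camera axes: x right, y down, z forward; pixel columns grow to the right and rows downward; lengths in m; the calibration is good to about 2 mm. A picture is of the moment at which its call begins: read the wrist's pose just before it. camera_model takes no time and is no camera call; for the wrist camera it gives the pose at the moment of the call.
- job_done(): hands the job in; it is judged then, once.
Trained networks look in the newest picture that a camera, given by its name, has taken for a name from the list of things; names that differ only in an ending like _2 or _b are one class to them, and where a whole thing is asked for, a point or a joint stands for the part that bears it (a point fixed in the world has none). Each returns a list of dicts, best first, with "p" (0 to 1); they miss things now and then, are a little off and sometimes report something else, mostly with a low value. They report only what shows in the picture. A call takes as long as a camera call.
- look_for(target, camera): "box" ([centre column, centre row, width, height] as shares, 0 to 1, of the picture: columns of its width, rows of its height, round what is visible of it).
- landmark_of(target, camera): "at" ([column, row] as shares, 0 to 1, of the picture: columns of its width, rows of its height: a listed point, or the origin of a listed thing).
The state is a dict: "time_s": time; "joint_positions": joint angles; "joint_vel": joint speeds; "joint_efforts": joint torques, N m; "ee_pos": TCP position; "eef_rot": TCP orientation; "ft_force": force on the tool from outside, world axes, zero at the start; "wrist_torque": the same for the moment, N m; "gripper_width": finger opening in m; "gripper_force": force on a finger pad.
Only numpy, scipy, OpenCV 4.12 (cv2) and the standard library are available. Lean on these libraries where they do the work, as an engineer would, in place of code of your own. Each camera call takes 0.05 s, during which the arm holds its last target. There are 200 camera calls.

### The job

Slide the incubator's clear guard cover fully back and leave it open, draw the red-capped blood tube up out of its well in the incubator, and hold it tipped to about 45 degrees, cap end uppermost, above the middle of the lit viewing box to see whether the blood has clotted. Finish while still holding the tube there, steady and clear of the box: do not put it down or let it go. Leave the other tubes in their wells and everything else on the bench where it stands.

Things in the scene. Friction and masses are not known exactly. Their poses are not given: they have to be found in the camera images.
- incubator: grey bench-top dry-block tube incubator, fixed, 350 (its x) x 220 (y) x 150 high. Origin on the bench under the centre of its chamber; x points from front panel to rear, y left, z up. Chamber inside x -70 to 70, y -95 to 95, open above at z = 150, walls 15 thick; behind it (x 70 to 265) closed housing, top z = 150. Track rails along the top at y = +-98 to +-110, up to z = 165
- chamber (a point): centre of the chamber's mouth, 150 above the bench, axes as the incubator's. In the chamber an aluminium block, top 88 above the bench, has 3 rows of 5 wells, pitch 30 (x -30, 0, 30; y -60 to 60), diameter 18, well floor 35 above the bench. Three wells are in use, in the middle row (x = 0) at y = -60, 0, 60, colours in any order; the rest are empty
- cover (a joint): smoky clear guard cover sliding along the tracks over the chamber, 154 (x) x 205 (y) x 5 thick, underside 155 above the bench; value in m: 0 shut over the chamber, 0.16 fully back at its stop (towards the incubator's +x). Starts shut or up to 30 mm open; about 1.5 N of friction, stays where left
- cover_grip (a point): centre of the cover's black grip bar, a rib 14 thick (incubator x) x 90 long (incubator y) x 26 high standing on the cover near its front edge; centre at z = 173 above the bench, bar top at z = 186, cover's upper face at z = 160. Axes as the incubator's
- red_tube_mid (a point): centre, half-way along, of the closed blood tube with the RED cap, loose, to be drawn out: 110 long, about 22 g; its z axis runs along the tube to the cap. Tube diameter 16, cap diameter 18.4 over the top 24 (z +31 to +55 from here); round bottom at z = -55. Stands upright in its well, 53 deep with 1.8 play; cap top 145 and this point 90 above the bench
- blue_tube_mid (a point): centre of a tube of the same form and size with a BLUE cap in another well of the incubator, to be left
- green_tube_mid (a point): centre of a tube of the same form and size with a GREEN cap in another well of the incubator, to be left
- viewer: lit viewing box, fixed to the bench, 170 (x) x 230 (y) x 50 high with a flat bright white pane 126 x 186 in a black frame on top; origin on the bench under its centre
- viewer_pane (a point): centre of the bright pane's upper face, 50 above the bench; z up
- rack: black test-tube rack with four capped tubes in it, loose, 100 (x) x 200 (y), 60 high and 116 with its tubes; origin at the centre of its underside
- reagent_bottle: white reagent bottle with orange cap, loose, diameter 48, 95 high; origin at the centre of its underside
- white_bottle: plain white bottle, loose, diameter 52, 110 high; origin at the centre of its underside
- amber_jar: amber jar with black lid, loose, diameter 60, 85 high; origin at the centre of its underside
- pipette: blue hand pipette lying on the bench, loose, 250 long (along its x, from -130 to 120), 40 high; origin on the bench under its middle
- slide_block: flat wooden slide block with dark grooves, loose, 60 x 110 x 14 high; origin at the centre of its underside

How it is judged:
By the outcome, as a careful person would: the job done as asked, in the order asked, and still so for the second after the job is handed in, while the arm keeps its last pose, push and grip.
It also fails if it takes over 43 s, if anything falls off the work surface, if the arm or the gripper's body presses on something with over 40 N, if the wrist force passes 120 N, or if a joint passes its speed limit or range.

## Working session

There is one attempt and no reset: what is moved stays moved. The work goes in short steps, Python scripts to look and compute and a shell command to move; the robot and the scene stay as the last step left them, time stands still between calls to the robot, and variables do not carry over. Pictures are saved under pics/ and viewed, at most 10 in all, crops included, and the job is handed in when it is done.

```bash
ls; mkdir -p pics
cat > h.py <<'E'
from plant import *
import numpy as np, cv2
def cam(n):
    c=camera_model(n); K=np.array(c["K"],float); R=cv2.Rodrigues(np.array(c["rvec"],float))[0]; t=np.array(c["tvec"],float).ravel()
    return K,R,t
def ray(c,at):
    K,R,t=c; p=np.array([at[0]*640,at[1]*480,1.]); return -R.T@t, R.T@(np.linalg.inv(K)@p)
def onz(c,at,z):
    o,d=ray(c,at); return o+d*(z-o[2])/d[2]
def tri(obs):
    A=np.zeros((3,3));b=np.zeros(3)
    for c,at in obs:
        o,d=ray(c,at); d=d/np.linalg.norm(d); P=np.eye(3)-np.outer(d,d); A+=P;b+=P@o
    x=np.linalg.solve(A,b); res=[np.linalg.norm((np.eye(3)-np.outer(d/np.linalg.norm(d),d/np.linalg.norm(d)))@(x-o)) for o,d in [ray(c,a) for c,a in obs]]
    return x,res
def save(im,n): cv2.imwrite('pics/'+n+'.png',cv2.cvtColor(np.asarray(im),cv2.COLOR_RGB2BGR))
E
python3 - <<'E'
from h import *
cams={}
for n in("scene","top"):
    im=snapshot(n);save(im,n+"0");cams[n]=cam(n)
for t in["cover_grip","red_tube_mid","blue_tube_mid","green_tube_mid","chamber","incubator","viewer_pane"]:
    obs=[]
    for n in cams:
        r=landmark_of(t,n)[:2]
        print(t,n,[(np.round(np.array(q["at"])*[640,480],0),round(q["p"],2)) for q in r])
        if r: obs.append((cams[n],r[0]["at"]))
    if len(obs)==2:
        x,e=tri(obs);print("   ",x.round(4),np.round(e,4))
o=get_obs();print(o["time_s"],o["ee_pos"],o["eef_rot"],o["gripper_width"])
E
```

```text
pics
cover_grip scene [(array([386., 246.]), 0.83)]
cover_grip top [(array([231., 257.]), 0.84)]
    [0.4667 0.1722 0.1722] [0.0027 0.0027]
red_tube_mid scene []
red_tube_mid top [(array([483., 219.]), 0.59)]
blue_tube_mid scene [(array([387., 243.]), 0.48)]
blue_tube_mid top []
green_tube_mid scene []
green_tube_mid top []
chamber scene [(array([373., 256.]), 0.83)]
chamber top [(array([234., 240.]), 0.87), (array([483., 221.]), 0.54)]
    [0.5063 0.1681 0.1578] [0.0014 0.0014]
incubator scene []
incubator top [(array([130., 191.]), 0.36)]
viewer_pane scene [(array([297., 198.]), 0.93)]
viewer_pane top [(array([402., 257.]), 0.66)]
    [ 0.4639 -0.2601  0.0553] [0.0038 0.0038]
0.8 [0.15637362 0.65664591 0.2313225 ] [3.14152792e+00 3.44510401e-05 2.90785319e+00] 0.08531747382556364
```

View pics/scene0.png

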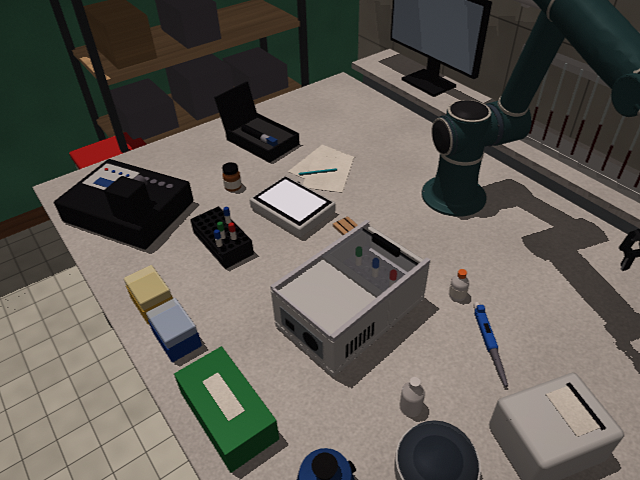

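View pics/top0.png

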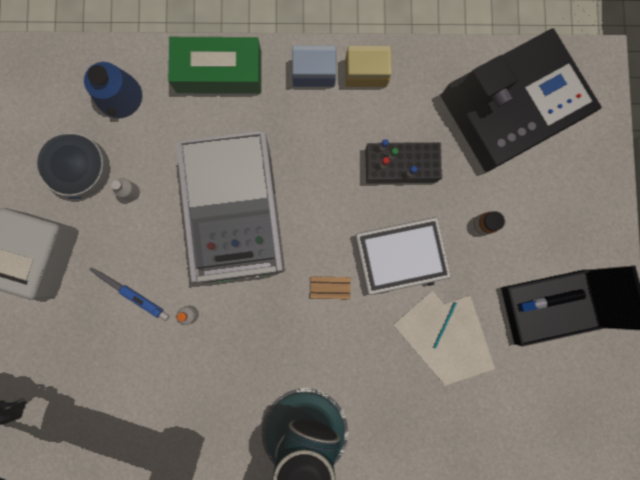

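The scene view shows the incubator with its cover almost shut, the grip bar at about (386,246), and red, blue and green caps at (393,275), (376,263) and (358,252). In the top view the caps are at (211,246), (236,243) and (260,240), the bar is at (234,257) and the pane at (402,257). The networks missed the tubes under the cover, so I'll use these cap pixels.

Run:
```python
from h import *
S,T=cam("scene"),cam("top")
P={"red":((393,274),(211,246)),"blue":((376,263),(236,243)),"green":((358.5,251.5),(260,240)),"bar":((386,244),(234,257)),"pane":((297,198),(402,256))}
for k,(a,b) in P.items():
    x,e=tri([(S,np.array(a)/[640,480]),(T,np.array(b)/[640,480])]);print(k,x.round(4),np.round(e,4), onz(T,np.array(b)/[640,480],.145).round(4))
for a in [(180,145),(265,133),(282,272),(190,282)]: print(onz(T,np.array(a)/[640,480],.15).round(3))
```

```text
red [0.4937 0.2295 0.1338] [0. 0.] [0.4929 0.2274 0.145 ]
blue [0.5001 0.1692 0.129 ] [0.0014 0.0014] [0.5    0.1659 0.145 ]
green [0.5081 0.1086 0.1288] [0.0004 0.0004] [0.5071 0.1068 0.145 ]
bar [0.4642 0.1662 0.1743] [0.0001 0.0001] [0.4654 0.1706 0.145 ]
pane [ 0.4646 -0.2591  0.0581] [0.0056 0.0056] [ 0.465  -0.2457  0.145 ]
[0.746 0.306 0.15 ]
[0.776 0.094 0.15 ]
[0.427 0.052 0.15 ]
[0.405 0.276 0.15 ]
```

```bash
python3 -m handwheel '[[1,[0.03,-0.04,0.05],[0,0,-10]],[1,[0.309,-0.489,0.08],[0,0,-70]],[1,[0.309,-0.489,0.08],[0,0,-70]],[1,[0.309,-0.489,0.08],[0,0,-70]],[1,[0.309,-0.489,0.08],[0,0,-70]],[1,[0.309,-0.489,0.08],[0,0,-70]],[1,[0.309,-0.489,0.08],[0,0,-70]],[1,[0.309,-0.489,0.08],[0,0,-70]]]' 40
python3 -m handwheel '[[1,[0,0,0],[0,0,0]]]'
```

```text
time_s: 1.8
ee_pos: [0.4144, 0.249, 0.3053]
eef_rot: [3.14, -0.001, 1.685]
ft_force: [0.7, -0.8, -0.3]
gripper_width: 0.0856
gripper_force: 0.0
time_s: 1.92
ee_pos: [0.4158, 0.2473, 0.3055]
eef_rot: [3.14, 0.001, 1.679]
ft_force: [-0.0, 0.4, 0.6]
gripper_width: 0.0855
gripper_force: 0.0
```

```bash
python3 -m handwheel '[[1,[0.049,-0.079,0],[0,0,0.5]],[1,[0.049,-0.079,0],[0,0,0.5]],[1,[0.049,-0.079,0],[0,0,0.5]]]'
python3 - <<'E'
from h import *
c=cam("wrist");im=snapshot("wrist");save(im,"w1");o=get_obs();print(o["ee_pos"],o["eef_rot"])
for t in["cover_grip","red_tube_mid","chamber"]:
    for q in landmark_of(t,"wrist")[:2]: print(t,np.array(q["at"])*[640,480],q["p"],onz(c,q["at"],{"cover_grip":.173,"chamber":.15,"red_tube_mid":.09}[t]).round(4))
E
```

```text
time_s: 2.3
ee_pos: [0.463, 0.1714, 0.3046]
eef_rot: [-3.141, -0.0, 1.693]
ft_force: [0.0, 0.7, -0.6]
gripper_width: 0.0857
gripper_force: 0.0
[0.46240975 0.17226052 0.30458199] [-3.14095860e+00 -9.12409226e-04  1.69374972e+00]
cover_grip [322.816 238.176] 0.77 [0.4685 0.165  0.173 ]
cover_grip [362.176 224.688] 0.5 [0.5002 0.181  0.173 ]
```

View pics/w1.png

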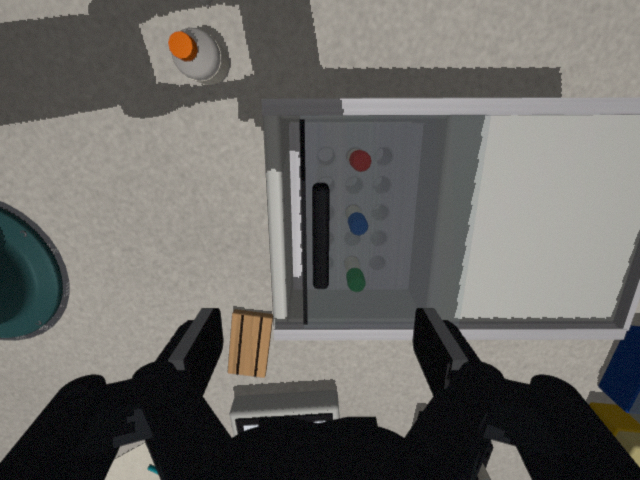

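The wrist view shows the bar at (321,236), parallel to the pads. The caps are at red (360,160), blue (358,223) and green (356,279). I'll go down and grip the bar.

```bash
python3 -m handwheel '[[1,[0.005,-0.006,-0.06],[0,0,0]],[1,[0.005,-0.006,-0.11],[0,0,0]],[1,[0.005,-0.006,-0.135],[0,0,0]],[0,[0.005,-0.006,-0.135],[0,0,0]],[0,[0.005,-0.006,-0.135],[0,0,0]],[0,[0.005,-0.006,-0.135],[0,0,0]],[0,[0.005,-0.006,-0.135],[0,0,0]],[0,[0.005,-0.006,-0.135],[0,0,0]]]' 40
```

```text
time_s: 3.5
ee_pos: [0.4685, 0.1661, 0.1714]
eef_rot: [3.139, -0.001, 1.695]
ft_force: [-1.8, 0.8, 5.2]
gripper_width: 0.0128
gripper_force: 41.5
```

```bash
python3 -m handwheel '[[0,[0.02,0.0024,0],[0,0,0]],[0,[0.045,0.0054,0],[0,0,0]],[0,[0.07,0.0084,0],[0,0,0]],[0,[0.095,0.0114,0],[0,0,0]],[0,[0.115,0.0138,0],[0,0,0]],[0,[0.125,0.015,0],[0,0,0]],[0,[0.125,0.015,0],[0,0,0]]]'
```

```text
time_s: 4.38
ee_pos: [0.5948, 0.1819, 0.1715]
eef_rot: [3.137, -0.002, 1.694]
ft_force: [0.6, 3.1, 4.8]
gripper_width: 0.0131
gripper_force: 41.3
```

```bash
python3 -m handwheel '[[0,[0.008,0.001,0],[0,0,0]],[0,[0.014,0.0017,0],[0,0,0]],[0,[0.014,0.0017,0],[0,0,0]]]'
```

```text
time_s: 4.75
ee_pos: [0.6015, 0.1828, 0.1714]
eef_rot: [-3.131, -0.001, 1.695]
ft_force: [-19.0, 0.6, 18.4]
gripper_width: 0.0128
gripper_force: 43.1
```

```bash
python3 -m handwheel '[[0,[-0.005,-0.0006,0],[0,0,0]],[1,[-0.005,-0.0006,0],[0,0,0]],[1,[-0.005,-0.0006,0],[0,0,0]],[1,[-0.005,-0.0006,0.03],[0,0,0]],[1,[-0.005,-0.0006,0.1],[0,0,0]],[1,[-0.1,0.05,0.1],[0,0,0]],[1,[-0.1,0.05,0.1],[0,0,0]],[1,[-0.1,0.05,0.1],[0,0,0]]]'
python3 - <<'E'
from h import *
c=cam("wrist");im=snapshot("wrist");save(im,"w2");o=get_obs();print(o["ee_pos"],o["eef_rot"],o["ft_force"])
Z={"cover_grip":.173,"chamber":.15,"red_tube_mid":.09,"blue_tube_mid":.09}
for t in Z:
    for q in landmark_of(t,"wrist")[:2]: print(t,np.array(q["at"])*[640,480],q["p"],onz(c,q["at"],Z[t]).round(4))
np.savez("w2.npz",K=c[0],R=c[1],t=c[2])
E
```

```text
time_s: 5.75
ee_pos: [0.5047, 0.2333, 0.2699]
eef_rot: [-3.141, -0.0, 1.697]
ft_force: [0.4, 0.5, 0.1]
gripper_width: 0.0853
gripper_force: 0.0
[0.50602995 0.23267196 0.26970205] [3.14112913e+00 4.87459227e-04 1.69650346e+00] [0.29947394 0.20431504 0.0759908 ]
cover_grip [431.424 315.408] 0.94 [0.6049 0.1835 0.173 ]
chamber [308.992 297.984] 0.65 [0.5047 0.1744 0.15  ]
red_tube_mid [306.496 220.608] 0.77 [0.4945 0.2276 0.09  ]
red_tube_mid [218.368 384.816] 0.74 [0.4138 0.014  0.09  ]
blue_tube_mid [307.008 273.408] 0.97 [0.5016 0.1707 0.09  ]
```

View pics/w2.png

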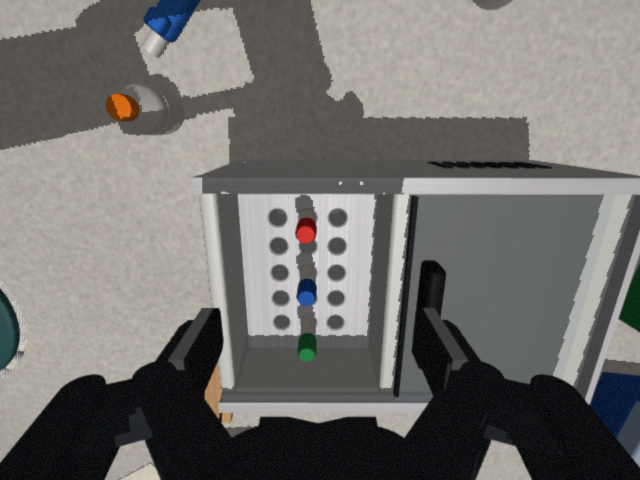

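The cover is fully back, with the bar at about (431,290). All three caps are exposed: red (306,232), blue (307,292), green (307,348). Next I'll fix the red cap from this view together with the first wrist and fixed views.

Run:
```python
from h import *
d=np.load("w2.npz");c=(d["K"],d["R"],d["t"])
im=cv2.imread("pics/w2.png").astype(int);b,g,r=im[...,0],im[...,1],im[...,2]
m=((r>90)&(g<60)&(b<60)).astype(np.uint8);m[:,:280]=0;m[:,340:]=0
ys,xs=np.nonzero(m);print(xs.min(),xs.max(),ys.min(),ys.max(),(-c[1].T@c[2]).round(3))
u=(xs.min()+xs.max())/2
for v in (ys.max()-9,ys.max()-10.5): print(onz(c,(u/640,v/480),.145).round(4))
u0=(xs.min()+xs.max())/2; cy=(ys.min()+ys.max())/2
print("mid cap z.133",onz(c,(u0/640,cy/480),.133).round(4))
S,T=cam("scene"),cam("top")
print(tri([(c,(u0/640,(ys.max()-10)/480)),(S,(393/640,273/480)),(T,(211/640,246/480))]))
```

```text
296 315 225 243 [0.494 0.315 0.413]
[0.495  0.2309 0.145 ]
[0.4948 0.2322 0.145 ]
mid cap z.133 [0.495  0.2271 0.133 ]
(array([0.49406807, 0.22915525, 0.13712368]), [np.float64(0.0008584515863132002), np.float64(0.0003003207305546194), np.float64(0.0006305707740480146)])
```

```bash
python3 -m handwheel '[[0.6,[-0.0115,-0.004,-0.03],[0,0,0]],[0.6,[-0.0115,-0.004,-0.07],[0,0,0]],[0.6,[-0.0115,-0.004,-0.11],[0,0,0]],[0.6,[-0.0115,-0.004,-0.14],[0,0,0]],[0.6,[-0.0115,-0.004,-0.157],[0,0,0]],[0.6,[-0.0115,-0.004,-0.157],[0,0,0]]]'
```

```text
time_s: 6.75
ee_pos: [0.4946, 0.2277, 0.1113]
eef_rot: [-3.139, 0.001, 1.694]
ft_force: [1.4, 0.4, -1.2]
gripper_width: 0.0515
gripper_force: 0.0
```

```bash
python3 -m handwheel '[[0,[0,0,0],[0,0,0]],[0,[0,0,0],[0,0,0]],[0,[0,0,0],[0,0,0]],[0,[0,0,0],[0,0,0]],[0,[0,0,0],[0,0,0]]]' 45
python3 -m handwheel '[[0,[0,0,0.01],[0,0,0]],[0,[0,0,0.03],[0,0,0]],[0,[0,0,0.06],[0,0,0]],[0,[0,0,0.09],[0,0,0]],[0,[0,0,0.12],[0,0,0]],[0,[0,0,0.16],[0,0,0]],[0,[0,0,0.19],[0,0,0]],[0,[0,0,0.19],[0,0,0]]]'
python3 - <<'E'
from h import *
im=snapshot("wrist");save(im,"w3")
c=cam("scene");save(snapshot("scene"),"s3")
print([ (np.array(q["at"])*[640,480],q["p"]) for q in landmark_of("red_tube_mid","scene")],get_obs()["eef_rot"],get_obs()["joint_positions"])
E
```

```text
time_s: 7.38
ee_pos: [0.4961, 0.229, 0.1145]
eef_rot: [3.139, -0.001, 1.695]
ft_force: [-1.2, 0.0, 6.7]
gripper_width: 0.0171
gripper_force: 44.0
time_s: 8.38
ee_pos: [0.4967, 0.2291, 0.3066]
eef_rot: [3.135, -0.002, 1.695]
ft_force: [0.2, -0.2, -0.6]
gripper_width: 0.017
gripper_force: 44.3
[(array([395.008, 228.384]), 0.65)] [-3.13976160e+00  5.37622489e-04  1.69482521e+00] [ 3.86581572e-01 -1.93033347e-02  1.79130972e+00 -4.48418211e-05
  1.37149411e+00  2.62562097e-01]
```

View pics/w3.png

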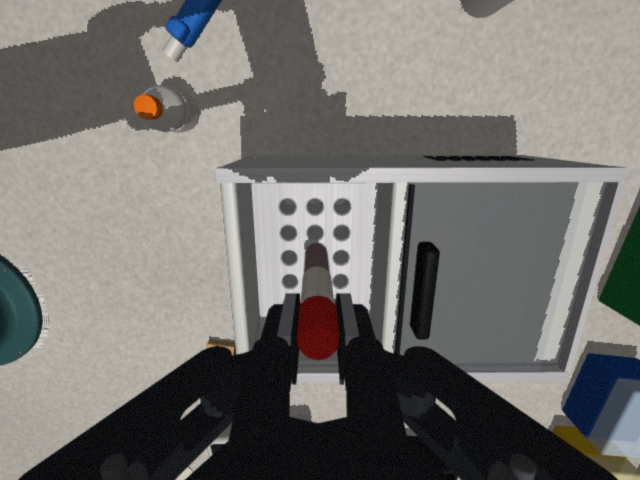

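The tube is gripped and out of its well, with the red cap between the pads. Now I'll carry it over to the viewer and then tip it.

```bash
python3 -m handwheel '[[0,[-0.005,-0.03,0],[0,0,0]],[0,[-0.01,-0.08,0],[0,0,0]],[0,[-0.015,-0.135,0],[0,0,0]],[0,[-0.02,-0.19,0],[0,0,0]],[0,[-0.025,-0.245,0],[0,0,0]],[0,[-0.03,-0.3,0],[0,0,0]],[0,[-0.035,-0.355,-0.01],[0,0,0]],[0,[-0.04,-0.41,-0.01],[0,0,0]]]'
python3 -m handwheel '[[0,[-0.01,-0.05,0],[-4,-7,0]],[0,[-0.01,-0.07,0],[-8,-14,0]],[0,[-0.01,-0.07,0],[-12,-21,0]],[0,[-0.01,-0.07,0],[-16,-28,0]],[0,[-0.01,-0.07,0],[-19,-34,0]],[0,[-0.01,-0.07,0],[-22,-39.3,0]],[0,[-0.01,-0.07,0],[-22,-39.3,0]],[0,[-0.01,-0.07,0],[-22,-39.3,0]]]'
python3 - <<'E'
from h import *
from scipy.spatial.transform import Rotation as R
c=cam("wrist");o=get_obs();z=R.from_euler("xyz",o["eef_rot"]).as_matrix()[:,2]
print(z,np.degrees(np.arccos(-z[2])),"mid",o["ee_pos"]+.022*z,o["joint_positions"])
im=snapshot("wrist");save(im,"w4")
for n in("scene","top"): save(snapshot(n),n+"4")
for n in("wrist","top","scene"):
  for q in landmark_of("viewer_pane",n)[:1]: print(n,q,onz(cam(n),q["at"],.05))
E
```

```text
time_s: 9.52
ee_pos: [0.4533, -0.1827, 0.2898]
eef_rot: [-3.138, -0.003, 1.695]
ft_force: [1.0, -0.4, -0.6]
gripper_width: 0.0168
gripper_force: 44.3
time_s: 10.52
ee_pos: [0.4452, -0.2516, 0.2925]
eef_rot: [2.465, 0.432, 1.541]
ft_force: [1.2, -0.5, -0.1]
gripper_width: 0.0168
gripper_force: 44.4
[ 0.61634826 -0.3450507  -0.70785227] 44.93956192199566 mid [ 0.45875712 -0.25924021  0.27692514] [-0.61210061 -0.58853349  2.40496236  0.13822127  0.54766342 -0.82464028]
wrist {'at': [0.2952, 0.2527], 'p': 0.81} [ 0.47327619 -0.2679086   0.05      ]
top {'at': [0.6258, 0.535], 'p': 0.77} [ 0.46709917 -0.2603537   0.05      ]
scene {'at': [0.4566, 0.4206], 'p': 0.75} [ 0.47884513 -0.25638663  0.05      ]
```

```bash
python3 -m handwheel '[[0,[0.004,-0.001,-0.03],[0,0,0]],[0,[0.008,-0.002,-0.06],[0,0,0]],[0,[0.008,-0.002,-0.09],[0,0,0]],[0,[0.008,-0.002,-0.11],[0,0,0]],[0,[0.008,-0.002,-0.12],[0,0,0]],[0,[0.008,-0.002,-0.12],[0,0,0]],[0,[0.008,-0.002,-0.12],[0,0,0]]]'
python3 - <<'E'
from h import *
from scipy.spatial.transform import Rotation as R
o=get_obs();z=R.from_euler("xyz",o["eef_rot"]).as_matrix()[:,2]
print(np.degrees(np.arccos(-z[2])),"mid",o["ee_pos"]+.022*z,o["joint_positions"],np.abs(o["joint_vel"]).max())
a=[snapshot(n) for n in("scene","top")]
obs=[]
for n in("top","scene"):
  r=landmark_of("red_tube_mid",n)[:2];print(n,[(np.array(q["at"])*[640,480],q["p"]) for q in r])
  if r: obs.append((cam(n),r[0]["at"]))
if len(obs)==2: print(tri(obs))
f=lambda im,x,y:cv2.resize(np.asarray(im)[y:y+200,x:x+200],(400,400))
save(np.hstack([f(a[0],200,80),f(a[1],300,160)]),"c5")
E
```

```text
time_s: 11.7
ee_pos: [0.4539, -0.2541, 0.1742]
eef_rot: [2.461, 0.434, 1.539]
ft_force: [-0.1, 0.6, 0.2]
gripper_width: 0.017
gripper_force: 44.4
45.15703873912057 mid [ 0.46752763 -0.26173869  0.15870632] [-0.60127735 -0.41687605  2.54475518  0.27782173  0.23638272 -0.96914083] 0.00919225069420634
top [(array([405.312, 253.392]), 0.61)]
scene [(array([235.584, 185.616]), 0.75), (array([291.968, 169.104]), 0.41)]
(array([ 0.547513  , -0.3069962 ,  0.11384249]), [np.float64(0.08691959957686092), np.float64(0.08691959957686085)])
```

View pics/c5.png

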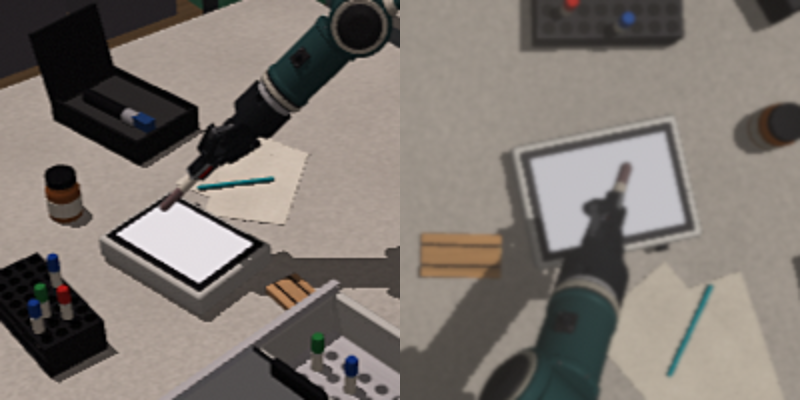

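The crops show the tube held at about 45°, cap end up, over the pane and clear of the box. Blue and green are still in their wells and the rack is untouched. The network's scene hit at (235,185) is a tube in the rack, so I'm ignoring it.

```bash
python3 -c "
from plant import *
print(job_done())"
```

```text
the job is handed in; nothing more can be done
None
```

I slid the cover back to its stop and left it open, and handed in with the red-capped tube gripped at 45°, cap end up, its midpoint about 0.11 m above the centre of the viewing pane, at about 12 s of the 43 s allowed; no verdict was returned.

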